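Lock the bench vise down with its T-pin

TASK

Take the T-shaped locking pin out of its wooden storage block and lock the vise base with it: put its cross-bar foot down through the slot in the lock boss, press it in against the spring, turn it a quarter turn clockwise (seen from above) up to the stop, and let it spring up into its seat so that it holds by itself. Never force it: feel for the slot gently and press no harder than the spring needs, then let go and leave the other things on the bench where they are.

Things in the scene. Friction and masses are not known exactly. Their poses are not given: they have to be found in the camera images.
- pin: Loose steel locking pin, about 0.16 kg, upright in the block at the start, the same after a half turn. Origin: centre of the foot's underside; z up the pin, x along the foot. Foot: bar 28 (x) x 9 (y) x 8 mm high. Shank 9 mm dia., z 8 to 42 mm. Collar 46 mm dia., z 42 to 47. Neck 14 mm dia., z 47 to 62. Handle: dark bar 60 (x, parallel to the foot) x 14 (y) x 20 mm, z 62 to 82.
- handle (a point): Centre of the pin's handle bar, 72 mm above the pin's origin on its axis.
- vise_base: Green vise on a base plate, fixed to the bench. Origin: on the bench, on the upright axis of the square lock boss (84 x 84 mm, top 60 mm above the bench); z up. The vise stands on the +y side of the boss, y = 75 to 245 mm, up to 86 mm high.
- mouth (a point): Centre of the round mouth of the lock boss, level with its top face, 60 mm above the bench. Mouth 36 mm in diameter, 8 mm deep; the slotted lock ring is its floor.
- slot (a point): Centre of the slot, level with the lock ring's top, 52 mm above the bench. Slot 33 x 13.5 mm through a 6 mm lip (z 52 to 46 mm). This point's axes are those of vise_base: the slot's own direction is not reported; it lies anywhere within 35 degrees either way of the x axis of vise_base and stays put in normal handling. See it or feel for it.
- spring (a point): Where the spring plate first meets the foot's underside, 42 mm above the bench, on the axis: about 4 N there, 0.4 N more per mm, bottoming hard at 26 mm. Sills under the lip reach down to z = 42 mm, so the foot turns only with its underside below 34 mm; 29 to 30 mm is good.
- seat (a point): Where the foot's underside stands when locked: on the axis, 38 mm above the bench. From the slot's direction the foot turns only clockwise (from above), to a hard stop a quarter turn on (about 0.1 rad of play); there the spring lifts it 4 mm into a cross notch under the lip. Turned too little it stays at 34 mm or comes back out.
- rack: Wooden storage block 90 by 90 by 55 mm, fixed. Origin: centre of its underside. A round hole 34 mm in diameter, 48 mm deep, in the centre of its top takes the pin's foot; the pin's collar rests on the block's top. The pin stands with its x axis anywhere within 35 degrees of the block's x axis.
- jar: Bystander: glass jar with steel lid, 64 mm diameter, 85 mm high. Origin: centre of its underside.
- screwdriver: Bystander: screwdriver lying on the bench.
- oilstone: Bystander: oilstone in a wooden holder, 50 by 150 by 32 mm. Origin: centre of its underside.
There are look-alikes about, which are no part of the job. Leave any blue, purple or red look-alike of the pin alone.

How it is judged:
On the way, in this order (a step that is already met when the one before it is completed fails the run):
1. the pin is lifted out of the storage block (height (world z) of pin above 0.06 m and distance of pin from where it was at the start of the episode above 0.05 m), for 0.1 s.
2. the foot is through the slot, below the lip, still lying along the slot (horizontal distance between pin and mouth below 0.006 m and z of pin in the frame of vise_base below 0.037 m and angle between the x axis of pin and the x axis of vise_base, either way round below 0.77 rad), for 0.05 s.
3. the foot is turned across the slot, below the lip (horizontal distance between pin and mouth below 0.006 m and z of pin in the frame of vise_base below 0.0405 m and angle between the x axis of pin and the y axis of vise_base, either way round below 0.77 rad), for 0.1 s.
At the end, for the whole second after the job is handed in: The pin stands in the lock boss, let go and at rest, within 6 mm of the boss axis and upright within 0.15 rad, turned across the slot (its x axis within 0.77 rad of the y axis of vise_base), its foot sprung up into the notch: underside 35.5 to 40.5 mm above the bench (all of step 3 and z of pin in the frame of vise_base above 0.0355 m and angle between pin's own z axis and vertical below 0.15 rad and linear speed of pin below 0.02 m/s and contact force between the fingers and pin below 0.1 N); the robot touches nothing.
It fails at once if the pin is forced against the vise base, lock ring or spring plate with more than 60 N (contact force between pin and vise_base above 60 N).
It fails at once if the jar is moved by more than 20 mm (distance of jar from where it was at the start of the episode above 0.02 m).
It fails at once if the screwdriver is moved by more than 20 mm (distance of screwdriver from where it was at the start of the episode above 0.02 m).
It fails at once if the oilstone is moved by more than 20 mm (distance of oilstone from where it was at the start of the episode above 0.02 m).
It also fails if it takes over 69 s, if anything falls off the work surface, if the arm or the gripper's body presses on something with over 40 N, if the wrist force passes 120 N, or if a joint passes its speed limit or range.

ROBOT

A 7-joint arm with a two-finger parallel gripper is mounted at the origin on the work surface. World frame = base frame: x ahead of the robot, y to its left, z up, the work surface at z = 0. Lengths are in m, angles in rad, forces in N, time in s.
With the tool pointing down it reaches from about 0.425 to 1.025 m from the base axis. Payload 9.4 kg.
Tool frame: the origin (TCP) lies at the very end of the fingers, on their centre line; the grasp point (between the pads) lies 19 mm behind it (bot.grasp_offset is the distance from the TCP to the grasp point, in m); z points along the fingers, y is the line along which they close (so a half turn about z gives the same grasp; the last joint's range is limited). The gripper opens to 93 mm and grips with 3 to 60 N. Pads are 15 mm wide; open, the fingers measure 128 mm over their backs; the gripper's body (75 mm by 188 mm) begins 65 mm behind the grasp point.
Start: joints at [-1.205, 0.599, -0.003, 1.599, 0.002, 0.943, -0.08], TCP at [0.311, 0.655, 0.219] pointing down, gripper open.
Joint ranges: [-2.57, 2.57], [-0.35, 1.97], [-1.29, 1.29], [0.11, 2.56], [-1.05, 4.19], [0.11, 1.86], [-2.63, 2.63]. Speed limits (rad/s): [2.22, 2.22, 3.01, 3.01, 3.14, 3.14, 3.14].

INTERFACE

Orientations are given as a unit quaternion [w, x, y, z].
In Python, from plant import bot gives the robot as it stands.
- The arm moves only by the tool servo_tool, never from a script. Its argument "series" is a list of rows, each a list of 3 entries, a list of its own where there are three numbers: the opening, from 0 (shut) to 1 (fully open), then the shift along the tool's x, y, z in m, then the turn about the tool's z in rad. In form: [[grip, [dx, dy, dz], turn], ...]. A call has 1 to 20 rows; each row is the pose to reach, as a shift and turn from the pose commanded when the call began, along the tool's axes at that moment; what a row does not reach only later rows make up. A row lasts 1/8 s, in which the tool goes at most 62.5 mm and 10.7 degrees, less where a joint would pass 70% of its speed; a pose out of reach is approached as far as the arm can. A call with a gripper value outside its range is refused whole. The fingers move at their own pace and stop on an object; "force" is the grip in N (left out, the last holds). Time passes only in rows, so rows that repeat a pose let the fingers close. It gives the time, the measured TCP pose, the force, the opening and the grip force at its end, in the units of the state.
- bot.observe(): the state, without advancing time (a new reading comes with each control period).
- bot.get_image(name): name is "side" or "top"; returns a dict with "pixels" (384x512x3 uint8, red, green, blue), "range_z" (384x512 float32, m along the optical axis (not along the pixel's ray), 0 where there is no reading), "camera_matrix" (3x3 intrinsics, pixels), "R" (3x3) and "t" (3): a world point X has camera coordinates R X + t. Camera axes: x right, y down, z forward; pixel columns grow to the right and rows downward; lengths in m; the calibration is good to about 2 mm. A picture is of the moment at which its call begins.
- bot.finish_job(): hands the job in; it is judged then, once.
The state is a dict: "clock": time; "q": joint angles; "joint_vel": joint speeds; "tau": joint torques, N m; "eef_pos": TCP position; "tcp_rot": TCP orientation; "wrist_force": force on the tool from outside, world axes, zero at the start; "moment": the same for the moment, N m; "gripper_width": finger opening in m; "gripper_force": force on a finger pad.
Only numpy, scipy, OpenCV 4.12 (cv2) and the standard library are available. Lean on these libraries where they do the work, as an engineer would, in place of code of your own. Each camera call takes 0.05 s, during which the arm holds its last target. There are 200 camera calls.

## Working session

There is one attempt and no reset: what is moved stays moved. The work goes in short steps, Python scripts to look and compute and a tool call to move; the robot and the scene stay as the last step left them, time stands still between calls to the robot, and variables do not carry over. Pictures are saved under pics/ and viewed, at most 10 in all, crops included, and the job is handed in when it is done.

Besides the shell and the picture viewer there is one more tool, called after "Emit:" as name(argument=value, ...), one argument or row to a line, values as JSON. servo_tool: Moves the arm, as the interface text tells. Its arguments: {"type":"object","properties":{"series":{"type":"array","items":{"type":"array"}},"force":{"type":"number"}},"required":["series"]}

```bash
mkdir -p pics; ls; cat > h.py <<'E'
import numpy as np, cv2
from plant import bot
def img(n): return bot.get_image(n)
def save(p,im): cv2.imwrite(p,cv2.cvtColor(im,cv2.COLOR_RGB2BGR))
def cloud(d):
    K=d["camera_matrix"];z=d["range_z"].astype(float);v,u=np.indices(z.shape)
    c=np.stack([(u-K[0,2])/K[0,0]*z,(v-K[1,2])/K[1,1]*z,z],-1)
    P=(c-d["t"])@d["R"]; P[z==0]=np.nan
    return P
def ray(d,uv,h):
    K=d["camera_matrix"];uv=np.atleast_2d(uv).astype(float)
    c=np.c_[(uv-[K[0,2],K[1,2]])/[K[0,0],K[1,1]],np.ones(len(uv))]
    w=c@d["R"];o=-d["R"].T@d["t"]
    return o+w*((h-o[2])/w[:,2])[:,None]
E
python3 - <<'E'
from h import *
t=img("top");s=img("side")
import pickle;pickle.dump((t,s),open("i0.pkl","wb"))
save("pics/t0.png",t["pixels"]);save("pics/s0.png",s["pixels"])
print(t["camera_matrix"],-t["R"].T@t["t"],-s["R"].T@s["t"],t["R"])
print(bot.observe())
E
```

```text
pics
[[389.08253277   0.         262.08505527]
 [  0.         389.08253277 189.38577078]
 [  0.           0.           1.        ]] [ 0.43115473 -0.13436931  0.96600399] [ 0.0828572  -0.92717358  0.66448243] [[-0.0088283  -0.99978056  0.01899723]
 [-0.99479018  0.00685154 -0.10171312]
 [ 0.10156064 -0.01979622 -0.99463237]]
{'clock': 0.1, 'q': array([-1.20470945,  0.60006007, -0.00250843,  1.60003756,  0.00175751,
        0.94290803, -0.0798072 ]), 'joint_vel': array([-8.04628320e-04, -4.27323813e-04,  1.59430955e-04, -3.41232363e-03,
       -4.44530242e-06, -6.54436191e-04,  2.63682098e-06]), 'tau': array([ 5.91675009e-03, -7.66547227e+01,  1.50258601e+00, -2.52935421e+01,
       -5.22669079e-02,  1.35972770e-02,  7.15419856e-05]), 'eef_pos': array([0.31046871, 0.65467823, 0.21784042]), 'tcp_rot': array([-9.73899358e-05,  2.19590461e-01,  9.75591888e-01, -6.98655378e-04]), 'wrist_force': array([-0.44774494, -0.06063431, -1.10996235]), 'moment': array([-0.03434857,  0.02242632, -0.04080797]), 'gripper_force': 0.0, 'gripper_width': 0.09295848363764612}
```

View pics/t0.png

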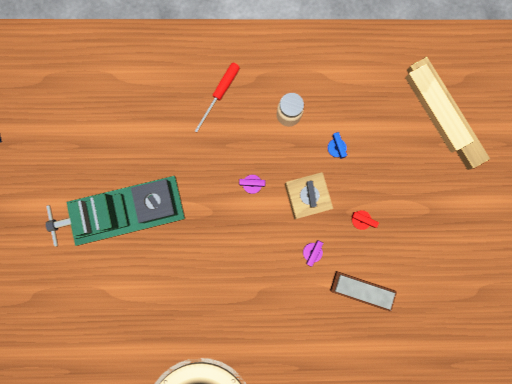

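View pics/s0.png

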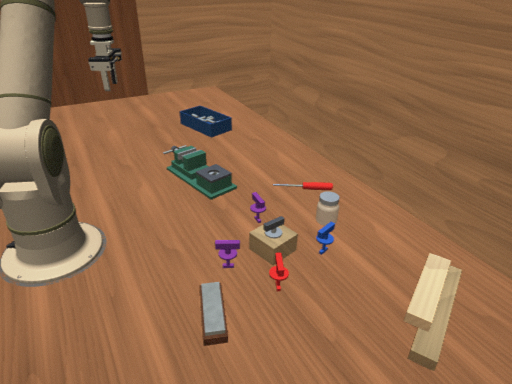

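The top view shows the pin's dark handle at about (311,194) on the block at (309,196). The mouth is at (153,202), with the vise to its left, which is world +y. The side view confirms the pin stands upright in the block.

```bash
cat > m.py <<'E'
from h import *
import pickle
t,s=pickle.load(open("i0.pkl","rb"))
P=cloud(t);px=t["pixels"].astype(int)
def rect(m,h,name):
    n,l,st,c=cv2.connectedComponentsWithStats(m.astype(np.uint8))
    k=1+np.argmax(st[1:,4]);v,u=np.nonzero(l==k)
    W=ray(t,np.c_[u,v],h)[:,:2]
    r=cv2.minAreaRect((W*1000).astype(np.float32))
    box=cv2.boxPoints(r);e=max([box[1]-box[0],box[2]-box[1]],key=np.linalg.norm)
    print(name,len(u),np.round(r[0],1),np.round(r[1],1),"long dir deg",round(np.degrees(np.arctan2(e[1],e[0]))%180,1),"mean z",round(np.nanmedian(P[v,u,2]),4), "mean",W.mean(0).round(4))
roi=lambda u0,u1,v0,v1:np.array([[u0<=u<u1 and v0<=v<v1 for u in range(512)] for v in range(384)])
Z=P[...,2];mx=px.max(-1)
print("heights: handle",Z[194,311],"boss",Z[190,140],"mouth",Z[202,153])
rect((mx<90)&roi(295,327,178,212),.095,"handle")
rect((Z>.045)&(Z<.065)&roi(275,345,165,225),.055,"rack")
g=(px[...,1]>px[...,0]+25)
rect(g&roi(60,190,170,250),.012,"green")
rect((abs(Z-.06)<.006)&(mx<110)&~g&roi(125,182,175,228),.06,"boss")
rect((mx>120)&roi(138,168,188,217),.052,"ring")
save("pics/z0.png",np.hstack([cv2.resize(t["pixels"][172:232,125:185],(390,390),interpolation=2),cv2.resize(t["pixels"][165:225,280:340],(390,390),interpolation=2)]))
E
python3 m.py
```

```text
heights: handle 0.09631798672355167 boss 0.05993103711598906 mouth 0.043375216305029204
handle 29 [ 508.8 -255.9] [54.9  3. ] long dir deg 8.3 mean z 0.0886 mean [ 0.5082 -0.2561]
rack 1274 [ 510.  -263.3] [90.1 91.7] long dir deg 104.8 mean z 0.0564 mean [ 0.5093 -0.2627]
green 2954 [480.6 180.4] [108.8 268.5] long dir deg 103.5 mean z 0.0257 mean [0.4712 0.202 ]
boss 77 [506.7  63. ] [82.5 16.5] long dir deg 4.2 mean z 0.0602 mean [0.5019 0.0625]
ring 136 [500.1 104.4] [33.5 35.9] long dir deg 135.1 mean z 0.0528 mean [0.5005 0.1045]
```

View pics/z0.png

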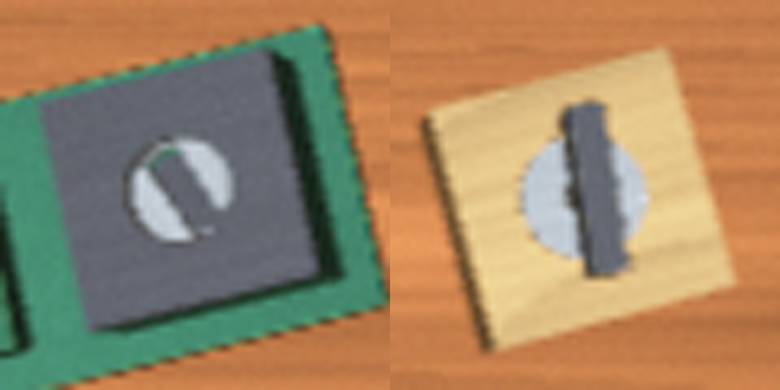

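The crop shows the slot running from about (165,158) to (212,225) in the left panel. It also shows the handle bar standing clear of the collar in the right panel. I'll refine both with masks.

```bash
cat > m2.py <<'E'
exec(open("m.py").read().split("print(\"heights")[0])
rect((Z>.075)&roi(290,335,170,220),.095,"handle")
rect((mx<100)&(abs(Z-.06)>.004)&roi(298,325,178,212),.095,"handle2")
rect(((abs(Z-.06)<.003)|(Z<.055)&(Z>.02))&(mx<140)&~g&roi(128,182,176,230) | ((mx>120)&~g&(px[...,2]>100)&roi(138,168,188,217)),.06,"boss")
for th in (110,130,150):
    m=(px[...,2]>th)&~g&roi(138,168,188,217); v,u=np.nonzero(m)
    W=(ray(t,np.c_[u,v],.052)[:,:2]*1000).astype(np.float32)
    c,r=cv2.minEnclosingCircle(W)
    # slot: dark pixels inside the ring circle
    vv,uu=np.nonzero(~m&roi(138,168,188,217)); Q=ray(t,np.c_[uu,vv],.052)[:,:2]*1000
    Q=Q[np.linalg.norm(Q-c,axis=1)<14]
    l=cv2.fitLine(Q.astype(np.float32),cv2.DIST_L2,0,.01,.01).ravel()
    print(th,"ring",np.round(c,1),round(r,1),"slot",len(Q),l.round(2),np.degrees(np.arctan2(l[1],l[0])).round(1))
print((t["pixels"][190:216,140:168,2]))
E
python3 m2.py
```

```text
handle 187 [ 509.5 -262.7] [59.4 16.1] long dir deg 8.3 mean z 0.0957 mean [ 0.5097 -0.2627]
handle2 34 [ 508.8 -256. ] [54.9  3.2] long dir deg 7.8 mean z 0.0892 mean [ 0.5083 -0.2562]Traceback (most recent call last):
  File "m2.py", line 4, in <module>
    rect(((abs(Z-.06)<.003)|(Z<.055)&(Z>.02))&(mx<140)&~g&roi(128,182,176,230) | ((mx>120)&~g&(px[...,2]>100)&roi(138,168,188,217)),.06,"boss")
                                                        ^
NameError: name 'g' is not defined
```

Emit:
servo_tool(
  series=[
    [1, [-0.573, -0.743, 0], -0.588],
    [1, [-0.573, -0.743, 0], -0.588],
    [1, [-0.573, -0.743, 0], -0.588],
    [1, [-0.573, -0.743, 0], -0.588],
    [1, [-0.573, -0.743, 0], -0.588],
    [1, [-0.573, -0.743, 0], -0.588],
    [1, [-0.573, -0.743, 0], -0.588],
    [1, [-0.573, -0.743, 0], -0.588],
    [1, [-0.573, -0.743, 0], -0.588],
    [1, [-0.573, -0.743, 0], -0.588],
    [1, [-0.573, -0.743, 0], -0.588],
    [1, [-0.573, -0.743, 0], -0.588],
    [0.6, [-0.573, -0.743, 0], -0.588],
    [0.6, [-0.573, -0.743, 0], -0.588],
    [0.6, [-0.573, -0.743, 0], -0.588],
    [0.6, [-0.573, -0.743, 0], -0.588],
    [0.6, [-0.573, -0.743, 0], -0.588],
    [0.6, [-0.573, -0.743, 0], -0.588],
    [0.6, [-0.573, -0.743, 0], -0.588],
    [0.6, [-0.573, -0.743, 0], -0.588],
  ],
)

```text
clock: 2.6
eef_pos: [0.5102, -0.261, 0.2188]
tcp_rot: [0.0, -0.073, 0.997, -0.0]
wrist_force: [0.1, 0.4, 1.2]
gripper_width: 0.0559
gripper_force: 0.0
```

```bash
sed -i 's/^rect((Z>.075)/g=(px[...,1]>px[...,0]+25)\n&/; s/^print((t\[.*//' m2.py; python3 m2.py; python3 -c "
from h import *
import pickle
o=bot.observe();print(o['clock'],o['eef_pos'],o['tcp_rot'],o['q'].round(2),o['wrist_force'])
from scipy.spatial.transform import Rotation as R
w,x,y,z=o['tcp_rot'];M=R.from_quat([x,y,z,w]).as_matrix();print('x deg',np.degrees(np.arctan2(M[1,0],M[0,0])));print('to pin',M.T@(np.array([.5096,-.2627,.066])-o['eef_pos']))"
```

```text
handle 187 [ 509.5 -262.7] [59.4 16.1] long dir deg 8.3 mean z 0.0957 mean [ 0.5097 -0.2627]
handle2 34 [ 508.8 -256. ] [54.9  3.2] long dir deg 7.8 mean z 0.0892 mean [ 0.5083 -0.2562]
boss 1303 [499.1  99.7] [85.6 90. ] long dir deg 103.5 mean z 0.0601 mean [0.4989 0.0998]
110 ring [497.7 106.3] 45.7 slot 40 [  0.8    0.6  499.32 104.56] 36.9
130 ring [499.9 104.8] 18.8 slot 56 [  0.82   0.57 499.96 104.81] 34.7
150 ring [499.7 104.1] 18.2 slot 65 [  0.83   0.56 499.78 104.34] 33.9
2.6 [ 0.51019148 -0.26099646  0.21883107] [ 1.15667515e-04 -7.31847684e-02  9.97318392e-01 -2.16747296e-05] [ 0.39  0.42 -0.03  1.95  0.02  0.77  2.07] [0.12077138 0.42252639 1.16054707]
x deg -171.6061384995591
to pin [ 0.0008686  -0.00158975  0.15283097]
```

Emit:
servo_tool(
  series=[
    [0.6, [0.001, -0.0016, 0.06], 0],
    [0.6, [0.001, -0.0016, 0.11], 0],
    [0.6, [0.001, -0.0016, 0.14], 0],
    [0.6, [0.001, -0.0016, 0.153], 0],
    [0.6, [0.001, -0.0016, 0.153], 0],
    [0.0, [0.001, -0.0016, 0.153], 0],
    [0.0, [0.001, -0.0016, 0.153], 0],
    [0.0, [0.001, -0.0016, 0.153], 0],
    [0.0, [0.001, -0.0016, 0.153], 0],
    [0.0, [0.001, -0.0016, 0.153], 0],
  ],
  force=35,
)

```text
clock: 3.85
eef_pos: [0.5094, -0.2634, 0.0659]
tcp_rot: [0.0, -0.073, 0.997, 0.0]
wrist_force: [-0.5, 0.0, 2.3]
gripper_width: 0.0137
gripper_force: 35.0
```

Emit:
servo_tool(
  series=[
    [0, [0, 0, -0.02], 0],
    [0, [0, 0, -0.05], 0],
    [0, [0, 0, -0.09], 0],
    [0, [0, 0, -0.11], 0],
    [0, [-0.006, 0.05, -0.11], -0.1],
    [0, [-0.012, 0.1, -0.11], -0.2],
    [0, [-0.018, 0.15, -0.11], -0.3],
    [0, [-0.024, 0.2, -0.11], -0.4],
    [0, [-0.03, 0.25, -0.11], -0.464],
    [0, [-0.036, 0.3, -0.11], -0.464],
    [0, [-0.041, 0.34, -0.11], -0.464],
    [0, [-0.0442, 0.3652, -0.11], -0.464],
    [0, [-0.0442, 0.3652, -0.11], -0.464],
    [0, [-0.0442, 0.3652, -0.11], -0.464],
  ],
)

```text
clock: 5.6
eef_pos: [0.5, 0.1032, 0.1755]
tcp_rot: [-0.0, -0.3, 0.954, -0.0]
wrist_force: [-0.6, 0.0, -1.9]
gripper_width: 0.0135
gripper_force: 35.0
```

```bash
python3 - <<'E'
from h import *
t=img("top");s=img("side")
import pickle;pickle.dump((t,s),open("i1.pkl","wb"))
c=s["R"]@np.array([.5,.104,.1])+s["t"];p=(s["camera_matrix"]@c)[:2]/c[2];u,v=p.astype(int);print(u,v)
a=cv2.resize(s["pixels"][v-45:v+45,u-45:u+45],(390,390),interpolation=2)
b=cv2.resize(t["pixels"][160:240,115:195],(390,390),interpolation=2)
save("pics/z1.png",np.hstack([a,b]))
o=bot.observe();print(o["eef_pos"],o["tcp_rot"],o["wrist_force"],o["moment"],o["q"].round(2))
E
```

```text
213 160
[0.50013414 0.10282341 0.1755449 ] [-2.25681991e-04 -2.99064700e-01  9.54232770e-01 -2.74657677e-04] [ 0.36757086 -0.9545396  -1.47275219] [ 0.0145601   0.06220351 -0.04546444] [-0.19  0.41 -0.17  2.12  0.11  0.62  1.74]
```

View pics/z1.png

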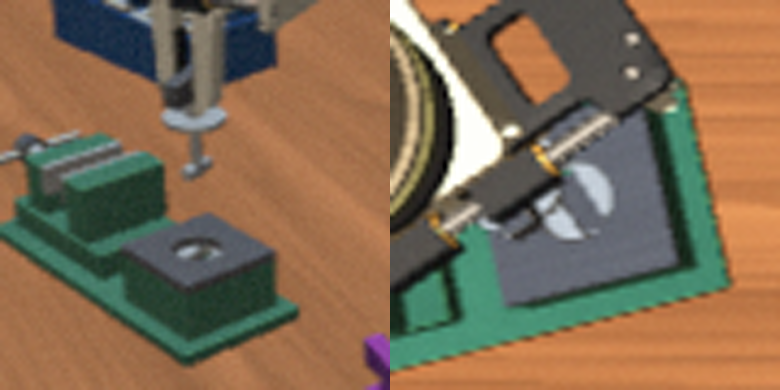

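The side crop shows the pin upright, with its foot at (197,168) straight above the mouth at (198,248). The top crop shows the slot partly, at about (575,215), parallel to the bar. I'll descend to just above the lock ring.

Emit:
servo_tool(
  series=[
    [0, [-0.0006, 0.0012, 0.02], 0],
    [0, [-0.0006, 0.0012, 0.04], 0],
    [0, [-0.0006, 0.0012, 0.055], 0],
    [0, [-0.0006, 0.0012, 0.062], 0],
    [0, [-0.0006, 0.0012, 0.067], 0],
    [0, [-0.0006, 0.0012, 0.067], 0],
  ],
  force=45,
)

```text
clock: 6.45
eef_pos: [0.5001, 0.1055, 0.1086]
tcp_rot: [0.0, -0.3, 0.954, -0.0]
wrist_force: [-1.2, -0.8, -1.1]
gripper_width: 0.0137
gripper_force: 45.0
```

Emit:
servo_tool(
  series=[
    [0, [0, 0, 0.002], 0],
    [0, [0, 0, 0.004], 0],
    [0, [0, 0, 0.005], 0],
    [0, [0, 0, 0.006], 0],
    [0, [0, 0, 0.006], 0],
  ],
)

```text
clock: 7.08
eef_pos: [0.4999, 0.1056, 0.1026]
tcp_rot: [-0.0, -0.3, 0.954, -0.0]
wrist_force: [0.3, 0.2, -1.5]
gripper_width: 0.0137
gripper_force: 45.0
```

Emit:
servo_tool(
  series=[
    [0, [0, 0, 0.002], 0],
    [0, [0, 0, 0.004], 0],
    [0, [0, 0, 0.006], 0],
    [0, [0, 0, 0.006], 0],
  ],
)

```text
clock: 7.58
eef_pos: [0.4999, 0.1056, 0.0964]
tcp_rot: [-0.0, -0.3, 0.954, -0.0]
wrist_force: [0.3, 0.0, -1.6]
gripper_width: 0.0136
gripper_force: 45.0
```

In the slot at about 43 mm with no contact. Next I'll press against the spring.

Emit:
servo_tool(
  series=[
    [0, [0, 0, 0.002], 0],
    [0, [0, 0, 0.004], 0],
    [0, [0, 0, 0.006], 0],
    [0, [0, 0, 0.008], 0],
    [0, [0, 0, 0.01], 0],
    [0, [0, 0, 0.012], 0],
    [0, [0, 0, 0.0135], 0],
    [0, [0, 0, 0.0135], 0],
    [0, [0, 0, 0.0135], 0],
  ],
)

```text
clock: 8.7
eef_pos: [0.5001, 0.1056, 0.0833]
tcp_rot: [0.0, -0.3, 0.954, -0.0]
wrist_force: [-1.5, -0.5, 5.9]
gripper_width: 0.0137
gripper_force: 45.0
```

Emit:
servo_tool(
  series=[
    [0, [0, 0, 0.001], 0],
    [0, [0, 0, 0.001], 0.1],
    [0, [0, 0, 0.001], 0.25],
    [0, [0, 0, 0.001], 0.4],
    [0, [0, 0, 0.001], 0.4],
  ],
)

```text
clock: 9.32
eef_pos: [0.5006, 0.1058, 0.0824]
tcp_rot: [0.001, -0.103, 0.995, -0.0]
wrist_force: [-0.8, 0.1, 6.0]
gripper_width: 0.0136
gripper_force: 45.0
```

Emit:
servo_tool(
  series=[
    [0, [0, 0, 0], 0.15],
    [0, [0, 0, 0], 0.3],
    [0, [0, 0, 0], 0.45],
    [0, [0, 0, 0], 0.6],
    [0, [0, 0, 0], 0.75],
    [0, [0, 0, 0], 0.9],
    [0, [0, 0, 0], 1.0],
    [0, [0, 0, 0], 1.05],
    [0, [0, 0, 0], 1.1],
    [0, [0, 0, 0], 1.1],
  ],
)

```text
clock: 10.58
eef_pos: [0.5007, 0.1057, 0.0824]
tcp_rot: [0.001, 0.431, 0.902, 0.0]
wrist_force: [-0.3, 0.2, 6.6]
gripper_width: 0.0138
gripper_force: 45.0
```

```bash
python3 -c "
from plant import bot
o=bot.observe();print(o)"
```

```text
{'clock': 10.575, 'q': array([-0.50462577,  0.57633709,  0.26745312,  2.21202124, -0.38340309,
        0.3941791 ,  0.75695593]), 'joint_vel': array([ 2.74387161e-03, -1.03264584e-03, -4.65257790e-03, -1.30747046e-03,
        6.58835796e-03,  4.45169650e-05,  1.07408608e-02]), 'tau': array([ -0.06321341, -55.26618719,   4.75140363,  -9.83344048,
        -0.0735425 ,   0.11705043,  -0.1878872 ]), 'eef_pos': array([0.50070024, 0.10571023, 0.08241544]), 'tcp_rot': array([6.70491283e-04, 4.31067790e-01, 9.02319226e-01, 3.54760081e-04]), 'wrist_force': array([-0.33246908,  0.15312981,  6.62106128]), 'moment': array([ 0.04506309, -0.07040166, -0.06229263]), 'gripper_force': 45.00249456614256, 'gripper_width': 0.013791973836259108}
```

Emit:
servo_tool(
  series=[
    [0, [0, 0, 0], 0.03],
    [0, [0, 0, 0], 0.06],
    [0, [0, 0, 0], 0.09],
    [0, [0, 0, 0], 0.09],
  ],
)

```text
clock: 11.08
eef_pos: [0.5007, 0.1057, 0.0824]
tcp_rot: [0.001, 0.471, 0.882, 0.0]
wrist_force: [0.8, 0.8, 7.9]
gripper_width: 0.0134
gripper_force: 45.0
```

```bash
python3 -c "
from plant import bot
o=bot.observe();print(o['moment'],o['wrist_force'],o['tcp_rot'],o['eef_pos'])"
```

```text
[0.0177151 0.0050351 0.0244878] [0.80599076 0.77884683 7.90842838] [6.47116914e-04 4.71096767e-01 8.82081213e-01 3.88432229e-04] [0.50070571 0.10568631 0.08240641]
```

Emit:
servo_tool(
  series=[
    [0, [0, 0, 0], 0.03],
    [0, [0, 0, 0], 0.06],
    [0, [0, 0, 0], 0.06],
  ],
)

```text
clock: 11.45
eef_pos: [0.5007, 0.1057, 0.0824]
tcp_rot: [0.001, 0.497, 0.868, 0.0]
wrist_force: [0.2, -0.2, 7.1]
gripper_width: 0.0138
gripper_force: 45.0
```

```bash
python3 -c "
from plant import bot
o=bot.observe();print(o['moment'],o['wrist_force'],o['tcp_rot'],o['eef_pos'])"
```

```text
[-0.02656118 -0.00812938  0.03583672] [ 0.2174422  -0.15667941  7.05960581] [6.40904854e-04 4.97368350e-01 8.67539123e-01 4.27940385e-04] [0.50071251 0.10569424 0.08243043]
```

Emit:
servo_tool(
  series=[
    [0, [0, 0, 0], 0.025],
    [0, [0, 0, 0], 0.05],
    [0, [0, 0, 0], 0.05],
  ],
)

```text
clock: 11.82
eef_pos: [0.5007, 0.1056, 0.0824]
tcp_rot: [0.001, 0.519, 0.855, 0.0]
wrist_force: [0.0, 0.3, 7.6]
gripper_width: 0.0137
gripper_force: 45.0
```

```bash
python3 -c "
from plant import bot
o=bot.observe();print(o['moment'],o['wrist_force'],o['tcp_rot'],o['eef_pos'])"
```

```text
[-0.01648695  0.00180885  0.02917746] [6.69957499e-03 3.10271005e-01 7.61484476e+00] [5.76304679e-04 5.18863661e-01 8.54856714e-01 4.08523878e-04] [0.50065065 0.10564598 0.08243665]
```

Emit:
servo_tool(
  series=[
    [0, [0, 0, 0], 0.025],
    [0, [0, 0, 0], 0.05],
    [0, [0, 0, 0], 0.05],
  ],
)

```text
clock: 12.2
eef_pos: [0.5005, 0.1056, 0.0824]
tcp_rot: [0.0, 0.54, 0.842, 0.0]
wrist_force: [-0.2, -0.4, 7.9]
gripper_width: 0.0133
gripper_force: 45.0
```

```bash
python3 -c "
from plant import bot
o=bot.observe();print(o['moment'],o['wrist_force'],o['tcp_rot'],o['eef_pos'])"
```

```text
[-0.09906244  0.15697217  0.17661481] [-0.22434423 -0.35662758  7.929163  ] [4.54873816e-04 5.39810972e-01 8.41786090e-01 2.91598689e-04] [0.50047748 0.10564171 0.08239799]
```

The moment about z has jumped, so the pin is at the stop. I'll back off slightly into the play and let the spring lift it.

Emit:
servo_tool(
  series=[
    [0, [0, 0, 0], -0.05],
    [0, [0, 0, -0.002], -0.05],
    [0, [0, 0, -0.004], -0.05],
    [0, [0, 0, -0.0055], -0.05],
    [0, [0, 0, -0.007], -0.05],
    [0, [0, 0, -0.007], -0.05],
  ],
)

```text
clock: 12.95
eef_pos: [0.5004, 0.1056, 0.0893]
tcp_rot: [0.0, 0.519, 0.855, 0.0]
wrist_force: [-0.2, -0.3, 4.9]
gripper_width: 0.0136
gripper_force: 45.0
```

It is in the notch and still spring-loaded upward. I'll ease up 1.3 mm, release and check before retreating.

Emit:
servo_tool(
  series=[
    [0, [0, 0, -0.0007], 0],
    [0, [0, 0, -0.0013], 0],
    [0, [0, 0, -0.0013], 0],
    [0.3, [0, 0, -0.0013], 0],
    [0.5, [0, 0, -0.0013], 0],
    [0.5, [0, 0, -0.0013], 0],
    [0.5, [0, 0, -0.0013], 0],
    [0.5, [0, 0, -0.03], 0],
    [0.5, [0, 0, -0.08], 0],
    [0.5, [0, 0, -0.13], 0],
    [0.5, [0, 0, -0.17], 0],
    [0.5, [0, 0, -0.17], 0],
  ],
)

```text
clock: 14.45
eef_pos: [0.5012, 0.1059, 0.2617]
tcp_rot: [0.001, 0.519, 0.855, 0.002]
wrist_force: [0.6, 0.3, -0.4]
gripper_width: 0.0464
gripper_force: 0.0
```

Emit:
servo_tool(
  series=[
    [0.5, [0, -0.06, 0], 0],
    [0.5, [0, -0.12, 0], 0],
    [0.5, [0, -0.18, 0], 0],
    [0.5, [0, -0.22, 0], 0],
    [0.5, [0, -0.22, 0], 0],
    [0.5, [0, -0.22, 0], 0],
  ],
)

```text
clock: 15.2
eef_pos: [0.3055, 0.0044, 0.2591]
tcp_rot: [0.0, 0.519, 0.855, 0.0]
wrist_force: [0.3, 0.5, 0.0]
gripper_width: 0.0466
gripper_force: 0.0
```

```bash
python3 - <<'E'
from h import *
t=img("top");s=img("side")
a=cv2.resize(s["pixels"][120:210,168:258],(390,390),interpolation=2)
b=cv2.resize(t["pixels"][160:240,115:195],(390,390),interpolation=2)
save("pics/z2.png",np.hstack([a,b]))
P=cloud(t);sub=P[185:220,135:170].reshape(-1,3);sub=sub[(sub[:,2]>.1)&(sub[:,2]<.14)]
r=cv2.minAreaRect((sub[:,:2]*1000).astype(np.float32));b4=cv2.boxPoints(r);e=max([b4[1]-b4[0],b4[2]-b4[1]],key=np.linalg.norm)
print(len(sub),np.median(sub[:,2]),r,np.degrees(np.arctan2(e[1],e[0]))%180)
o=bot.observe();print(o["clock"],o["eef_pos"],o["wrist_force"])
E
```

```text
215 0.12016468492152711 ((500.9086608886719, 99.99246978759766), (14.6824951171875, 58.130794525146484), 27.272674560546875) 117.272675
15.3 [0.30588842 0.00441592 0.25907817] [-0.00186084  0.15400069 -0.97451397]
```

View pics/z2.png

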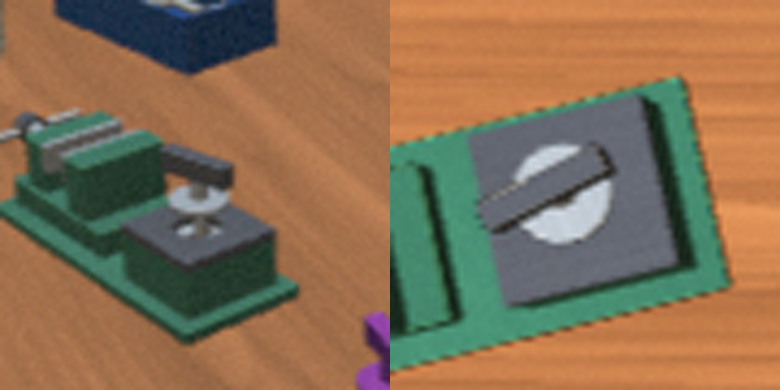

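The pin stands in the boss with its handle across the slot, at (545,188) in the right panel. The handle top measures 120 mm, so the foot's underside is at about 38 mm, its seat height. The arm is clear, so I'm handing in.

```bash
python3 -c "
from plant import bot
print(bot.finish_job())"
```

```text
the job is handed in; nothing more can be done
None
```

The pin is locked in the vise boss: turned clockwise up to the stop, sprung up to its seat at about 38 mm by the camera, and released. The job was handed in with about 15 s on the robot's clock; the hand-in call gave no verdict.

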